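Flip the photometer's light cover shut and take the reading

TASK

A sample cell already stands in the photometer, but the instrument's hinged light cover has been left open. With the fingertips, gently push the cover over from behind until it is fully shut, without slamming or forcing it; only then press the wide oblong read key in the middle of the front edge right down and let it go, pressing no other key. Grasp and lift nothing: the photometer stays where it stands, and the things around it stay undisturbed.

Things in the scene. Friction and masses are not known exactly. Their poses are not given: they have to be found in the camera images.
- photometer: white benchtop photometer, about 1.1 kg, loose on rubber feet (slides if pushed with over about 6 N). 210 mm wide (y), 180 deep (x). Origin on the bench under its centre; +x to its rear, +y to its left (user in front), z up. Front half: key deck sloping from 44 mm high at the front edge up to 68 mm. Rear half 95 mm high: display on the right (y<0), cell well under the cover on the left (y>0)
- cover (a joint): angle in rad of the dark grey hinged light cover: 0 = shut and lying flat on the case, 1.57 = standing upright, 1.85 = leaning back against its stop. Its hinge is stiff: it stays at any angle, and needs about 1 N at its free edge to move either way. At 0 it lands firmly on a thin seal
- cover_hinge (a point): middle of the cover's hinge line (along the photometer's y) at the case's left rear top edge: 90 mm behind and 52.5 mm left of the photometer's origin, 98.5 mm above the bench. The cover is a hollow hood: 84 mm from hinge to free edge, 88 mm wide, its flat outer face 24 mm off the hinge plane (on top when shut, facing rear when open); a thumb lip sticks out 9 mm at the free edge's underside
- cover_edge (a point): middle of the free edge of the cover's flat outer face, 84 mm from the hinge line and 24 mm off the hinge plane; it moves with the cover. Its own axes: -x points from the hinge to the free edge, y along the hinge, +z out of the outer face (up when shut)
- read_key (a joint): travel in m of the READ key along its axis (square to the sloping deck): 0 = up, 0.004 = fully down. It springs back; it starts to move at about 1.3 N and is fully down at about 4 N
- read_key_top (a point): centre of the top of the READ key, the only oblong key: 48 mm wide (photometer's y) by 22 mm, in the middle of the front edge of the key deck, 62 mm in front of the photometer's origin; its top stands 7 mm proud of the deck, about 58 mm above the bench. Its z axis is its outward axis, tilted about 15 degrees to the front
- left_key (a joint): travel in m of a small round key (14 mm across, same spring and travel) in front of the display; 0 = up, 0.004 = fully down. Its place: 18 mm in front of the photometer's origin, 30 mm to the right
- right_key (a joint): travel in m of a second small round key like it, 18 mm in front of the photometer's origin, 75 mm to the right
- power_key (a joint): travel in m of a third small round key like it, at the front left corner of the key deck: 62 mm in front of the photometer's origin, 80 mm to the left
- cell: the sample cell, a glass vial 25 mm in diameter and 55 mm high with a black cap, standing 40 mm deep in the photometer's round well, so that 15 mm shows under the cover. Origin: centre of its underside
- spare_cell: a second such vial standing on the bench beside the photometer. Origin: centre of its underside
- bottle: a closed reagent bottle, 68 mm in diameter, about 155 mm high, standing on the bench beside the photometer. Origin: centre of its underside
- tape: a roll of masking tape lying flat on the bench, 96 mm outside diameter, 24 mm high. Origin: centre of its underside
Mind the look-alikes: they are no part of the job. What is shaped like the cell but brown or green is not meant.

How it is judged:
On the way, in this order (a step that is already met when the one before it is completed fails the run):
1. the cover has been pushed over and is fully shut (value of joint cover below 0.04 rad), for 0.1 s.
2. the READ key is pressed down with the cover shut (value of joint read_key above 0.0028 m and value of joint cover below 0.04 rad), for 0.1 s.
At the end, for the whole second after the job is handed in: Cover shut within 0.04 rad (3 mm at its free edge); READ key pressed at least 2.8 of its 4 mm after that and sprung back; photometer level and within 25 mm of its start, cell in its well; spare cell, bottle and tape within 15 mm of their starts (value of joint cover below 0.04 rad and value of joint read_key below 0.0012 m and distance of photometer from where it was at the start of the episode below 0.025 m and angle between photometer's own z axis and vertical below 0.03 rad and linear speed of photometer below 0.01 m/s and horizontal distance between cell and cover_hinge below 0.055 m and z of cell in the frame of photometer below 0.06 m and distance of each of spare_cell, bottle, tape from where it was at the start of the episode below 0.015 m); the robot touches nothing.
It fails at once if the photometer is lifted, tipped, or shoved more than 40 mm out of its place (height (world z) of photometer above 0.012 m or angle between photometer's own z axis and vertical above 0.1 rad or distance of photometer from where it was at the start of the episode above 0.04 m).
It fails at once if the cover is slammed (swings shut faster than 5 rad/s), or pinched or forced while it swings (over 20 N from the fingers; pushing it takes about 1 N) (velocity of joint cover below -5 rad/s or (contact force between the fingers and cover above 20 N and value of joint cover above 0.1 rad)).
It fails at once if the READ key is pressed while the cover is open (value of joint read_key above 0.002 m and value of joint cover above 0.08 rad).
It fails at once if another key is pressed (value of joint any of left_key, right_key, power_key above 0.002 m).
It fails at once if the sample cell is taken out of its well, or a thing beside the photometer is lifted, knocked over or pushed away (z of cell in the frame of photometer above 0.07 m or distance of any of spare_cell, bottle, tape from where it was at the start of the episode above 0.03 m or angle between any of spare_cell, bottle's own z axis and vertical above 0.5 rad).
It also fails if it takes over 45 s, if anything falls off the work surface, if the arm or the gripper's body presses on something with over 40 N, if the wrist force passes 120 N, or if a joint passes its speed limit or range.

ROBOT

A 7-joint arm with a two-finger parallel gripper is mounted at the origin on the work surface. World frame = base frame: x ahead of the robot, y to its left, z up, the work surface at z = 0. Lengths are in m, angles in rad, forces in N, time in s.
With the tool pointing down it reaches from about 0.35 to 0.9 m from the base axis. Payload 8.1 kg.
Tool frame: the origin (TCP) lies at the very end of the fingers, on their centre line; the grasp point (between the pads) lies 19 mm behind it; z points along the fingers, y is the line along which they close (so a half turn about z gives the same grasp; the last joint's range is limited). The gripper opens to 92 mm and grips with 3 to 60 N. Pads are 19 mm wide; open, the fingers measure 130 mm over their backs; the gripper's body (75 mm by 190 mm) begins 47 mm behind the grasp point.
Start: joints at [-1.212, 0.434, 0.025, 1.573, -0.012, 1.134, -0.075], TCP at [0.279, 0.56, 0.227] pointing down, gripper open.
Joint ranges: [-2.62, 2.62], [-0.44, 2.09], [-1.27, 1.32], [0.08, 2.57], [-1.32, 4.46], [0.12, 2], [-2.74, 2.74]. Speed limits (rad/s): [2.22, 2.22, 3.01, 3.01, 3.14, 3.14, 3.14].

INTERFACE

Orientations are given as a rotation vector (axis times angle).
In Python, from cell import arm gives the robot as it stands.
- The arm moves only by the tool jog_arm, never from a script. Its argument "rows" is a list of rows, each a list of 3 entries, a list of its own where there are three numbers: the shift along the world's x, y, z in cm, then the turn, a rotation vector about the world's x, y, z in degrees, then the opening, from 0 (shut) to 1 (fully open). A call has 1 to 8 rows; each row is the pose to reach, as a shift and turn from the pose commanded when the call began; what a row does not reach only later rows make up. A row lasts 1/8 s, in which the tool goes at most 62.5 mm and 10.7 degrees, less where a joint would pass 70% of its speed; a pose out of reach is approached as far as the arm can. A call with a gripper value outside its range is refused whole. The fingers move at their own pace and stop on an object; "newtons" is the grip in N (left out, the last holds). Time passes only in rows, so rows that repeat a pose let the fingers close. It gives the time, the measured TCP pose, the force, the opening and the grip force at its end, in the units of the state.
- arm.observe(): the state, without advancing time (a new reading comes with each control period).
- arm.get_image(name): name is "scene" or "top" or "wrist"; returns a dict with "img" (400x640x3 uint8, red, green, blue), "depth" (400x640 float32, m along the optical axis (not along the pixel's ray), 0 where there is no reading), "fx", "fy", "cx", "cy" (pixels), "rvec" (rotation vector, rad) and "tvec" (3), from world to camera coordinates, as OpenCV has them; the wrist camera has in their place "mount" (4x4, takes a point from camera to tool coordinates, whose origin is the TCP and whose axes are the flange's). Camera axes: x right, y down, z forward; pixel columns grow to the right and rows downward; lengths in m; the calibration is good to about 2 mm. The wrist camera is an equidistant fisheye: a pixel r from the principal point sees the ray r / f radians off the axis. A picture is of the moment at which its call begins: read the wrist's pose just before it.
- arm.sign_off(): hands the job in; it is judged then, once.
The state is a dict: "clock": time; "joints": joint angles; "dq": joint speeds; "joint_efforts": joint torques, N m; "position": TCP position; "ee_rot": TCP orientation; "force": force on the tool from outside, world axes, zero at the start; "ft_torque": the same for the moment, N m; "width": opening from 0.0 (shut) to 1.0 (fully open); "gripper_force": force on a finger pad.
Only numpy, scipy, OpenCV 4.12 (cv2) and the standard library are available. Lean on these libraries where they do the work, as an engineer would, in place of code of your own. Each camera call takes 0.05 s, during which the arm holds its last target. There are 200 camera calls.

## Working session

There is one attempt and no reset: what is moved stays moved. The work goes in short steps, Python scripts to look and compute and a tool call to move; the robot and the scene stay as the last step left them, time stands still between calls to the robot, and variables do not carry over. Pictures are saved under pics/ and viewed, at most 10 in all, crops included, and the job is handed in when it is done.

Besides the shell and the picture viewer there is one more tool, called after ">>>" by a JSON object that holds its "fn" and its "kwargs", one argument or row to a line. jog_arm: Moves the arm, as the interface text tells. Its arguments: {"type":"object","properties":{"rows":{"type":"array","items":{"type":"array"}},"newtons":{"type":"number"}},"required":["rows"]}

```bash
mkdir -p pics; cat > h.py <<'E'
import numpy as np, cv2
from cell import arm
def pts(d):
    "world xyz for every pixel of scene/top image"
    v,u=np.mgrid[0:400,0:640]; z=d["depth"]
    P=np.stack([(u-d["cx"])/d["fx"]*z,(v-d["cy"])/d["fy"]*z,z],-1)
    R=cv2.Rodrigues(np.array(d["rvec"],float))[0]
    W=(P-np.array(d["tvec"]).ravel())@R
    W[z==0]=np.nan
    return W
E
python3 - <<'E'
from h import *
o=arm.observe(); print({k:np.round(v,3) for k,v in o.items()})
for n in("scene","top"):
    d=arm.get_image(n); np.save(f"pics/{n}0.npy",pts(d)); cv2.imwrite(f"pics/{n}0.png",d["img"][:,:,::-1])
E
```

```text
{'clock': np.float64(0.0), 'joints': array([-1.212,  0.435,  0.025,  1.574, -0.012,  1.134, -0.075]), 'dq': array([ 0.   , -0.   ,  0.002,  0.001, -0.001,  0.001, -0.001]), 'joint_efforts': array([ 1.0000e-03, -6.6785e+01,  9.8600e-01, -3.1447e+01, -6.0000e-02,
        4.2000e-02,  0.0000e+00]), 'position': array([0.278, 0.559, 0.226]), 'ee_rot': array([-7.190e-01, -3.058e+00,  2.000e-03]), 'force': array([ 0.396,  0.383, -0.466]), 'ft_torque': array([ 0.033,  0.068, -0.002]), 'gripper_force': np.float64(0.0), 'width': np.float64(0.997)}
```

View pics/scene0.png

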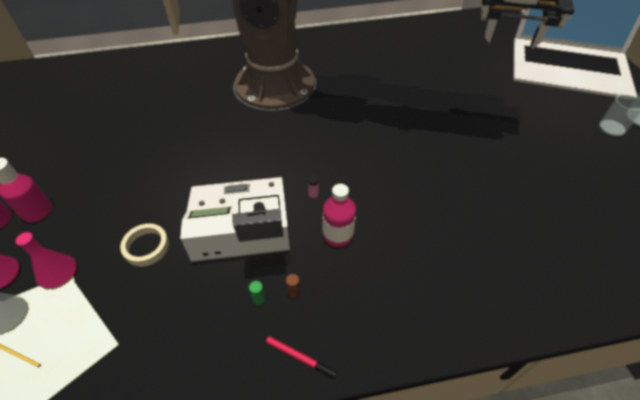

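View pics/top0.png

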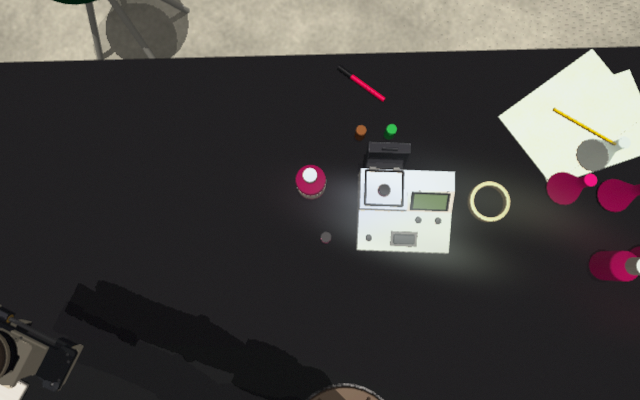

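The scene view shows the white photometer at (237,218) with its cover open. In the top view it spans (358–455, 168–252), with the cover at (388,155), bottle (311,181), spare cell (326,237), tape (490,201), and brown and green decoy vials behind at (361,130) and (391,129). The read key is the only oblong one, at (403,239). The round keys are at (368,238), (418,220) and (438,220).

```bash
python3 - <<'E'
from h import *
W=np.load("pics/top0.npy"); I=cv2.imread("pics/top0.png")
g=I.min(2)
roi=np.zeros(g.shape,bool); roi[160:260,350:462]=1
m=roi&(g>120)&(W[...,2]>.03)&(W[...,2]<.12)
n,l,s,_=cv2.connectedComponentsWithStats(m.astype(np.uint8)); k=1+s[1:,4].argmax(); m=l==k
p=W[m]; r=cv2.minAreaRect((p[:,:2]*1000).astype(np.float32)); print("case",r,cv2.boxPoints(r).round(0).tolist())
def med(u,v,a=2): return np.nanmedian(W[v-a:v+a+1,u-a:u+a+1].reshape(-1,3),0).round(4)
for nm,u,v in [("read",403,239),("power",368,238),("k1",418,220),("k2",438,220),("bottle",310,175),("spare",326,237),("brown",361,130),("green",391,129),("coverTop",388,148),("cell",384,190)]: print(nm,med(u,v))
# read key blob
sub=(g<150)&(g>60); 
mm=np.zeros_like(sub); mm[228:250,385:422]=sub[228:250,385:422]
n,l,s,c=cv2.connectedComponentsWithStats(mm.astype(np.uint8)); k=1+s[1:,4].argmax(); print("key blob",s[k],c[k], np.nanmean(W[l==k],0).round(4))
# cover pts
for nm in("top","scene"):
    V=np.load(f"pics/{nm}0.npy"); q=V[(V[...,2]>.105)&(abs(V[...,0]-.68)<.12)&(V[...,1]<0.0)&(V[...,1]>-.22)]
    print(nm,len(q),q.min(0).round(3),q.max(0).round(3))
    for z in np.arange(.1,.21,.012):
        w=q[(q[:,2]>=z)&(q[:,2]<z+.012)]
        if len(w):print(round(z,3),len(w),w.min(0).round(3),w.max(0).round(3))
I2=cv2.resize(I[110:260,290:520],None,fx=3.4,fy=3.4,interpolation=cv2.INTER_CUBIC); cv2.imwrite("pics/c.png",I2)
E
```

```text
case ((518.2026977539062, -149.72706604003906), (210.58473205566406, 180.8863525390625), 86.43773651123047) [[421.0, -249.0], [602.0, -260.0], [615.0, -50.0], [434.0, -39.0]]
read [ 0.4547 -0.144   0.0585]
power [ 0.4589 -0.0646  0.0583]
k1 [ 0.4963 -0.1776  0.0695]
k2 [ 0.4951 -0.2228  0.0707]
bottle [0.5902 0.062  0.1551]
spare [0.4635 0.0308 0.0555]
brown [ 0.7111 -0.0573  0.0546]
green [ 0.7124 -0.1274  0.0559]
coverTop [ 0.6368 -0.1012  0.1837]
cell [ 0.561  -0.0988  0.1095]
key blob [392 233  23  13 254] [403.04724409 238.88582677] [ 0.455  -0.1442  0.0565]
top 790 [ 0.56  -0.149  0.105] [ 0.656 -0.059  0.191]
0.1 111 [ 0.561 -0.147  0.105] [ 0.638 -0.059  0.112]
0.112 111 [ 0.56  -0.146  0.112] [ 0.642 -0.06   0.124]
0.124 65 [ 0.616 -0.146  0.124] [ 0.643 -0.059  0.136]
0.136 17 [ 0.617 -0.147  0.136] [ 0.639 -0.06   0.147]
0.148 19 [ 0.62  -0.147  0.149] [ 0.647 -0.06   0.157]
0.16 18 [ 0.623 -0.149  0.16 ] [ 0.654 -0.061  0.172]
0.172 403 [ 0.626 -0.148  0.172] [ 0.656 -0.06   0.184]
0.184 46 [ 0.629 -0.121  0.184] [ 0.64  -0.082  0.191]
scene 1370 [ 0.56  -0.147  0.105] [ 0.658 -0.058  0.19 ]
0.1 125 [ 0.56  -0.144  0.105] [ 0.642 -0.059  0.112]
0.112 120 [ 0.561 -0.146  0.112] [ 0.645 -0.058  0.124]
0.124 118 [ 0.64  -0.145  0.124] [ 0.649 -0.06   0.136]
0.136 124 [ 0.639 -0.146  0.136] [ 0.651 -0.058  0.148]
0.148 125 [ 0.644 -0.146  0.148] [ 0.653 -0.059  0.16 ]
0.16 136 [ 0.647 -0.147  0.16 ] [ 0.656 -0.059  0.172]
0.172 572 [ 0.629 -0.146  0.172] [ 0.658 -0.058  0.184]
0.184 50 [ 0.635 -0.118  0.184] [ 0.643 -0.086  0.19 ]
```

View pics/c.png

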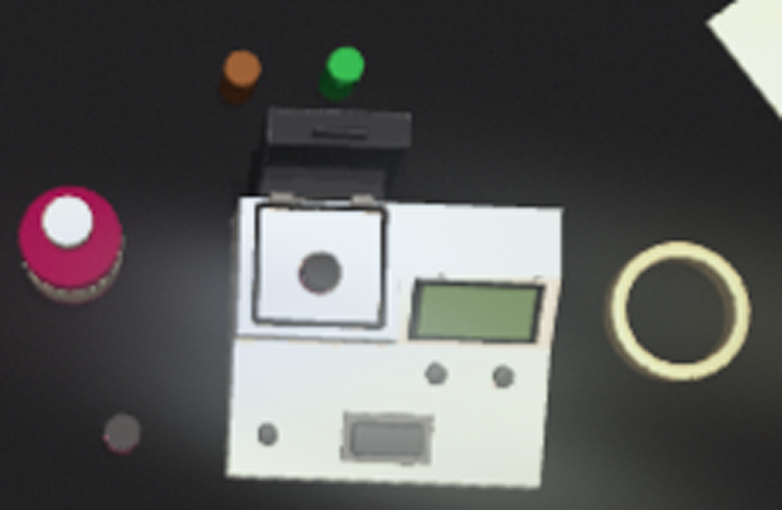

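The crop confirms the oblong key at crop (387,438). It is distinct from the round keys at (267,434), (436,374) and (503,376). The cover leans back about 0.2 rad past upright.

The measurements agree with the sizes given:
- **Photometer:** centre about (0.518, -0.150), yaw about -3.5°, case 210.6 x 181 mm.
- **Hinge:** about (0.611, -0.103).

Next I close the fingers and go over the top to a point behind the cover.

>>> {"fn": "jog_arm", "kwargs": {
  "rows": [
    [[0, 0, 4], [0, 0, 0], 0],
    [[4, -5, 8], [0, 0, 4], 0],
    [[8, -11, 9], [0, 0, 8], 0],
    [[12, -17, 9], [0, 0, 12], 0],
    [[16, -23, 9], [0, 0, 16], 0],
    [[20, -29, 9], [0, 0, 20], 0],
    [[24, -35, 9], [0, 0, 23], 0],
    [[28, -41, 9], [0, 0, 23], 0]
  ],
  "newtons": 10
}}

```text
clock: 1.1
position: [0.5203, 0.2059, 0.3165]
ee_rot: [-0.093, -3.14, -0.0]
force: [0.5, 0.1, 0.3]
width: 0.181
gripper_force: 0.0
```

>>> {"fn": "jog_arm", "kwargs": {
  "rows": [
    [[4, -6, 0], [0, 0, 0], 0],
    [[8, -12, 0], [0, 0, 0], 0],
    [[12, -18, 0], [0, 0, 0], 0],
    [[15, -25, 0], [0, 0, 0], 0],
    [[15, -25, 0], [0, 0, 0], 0],
    [[15, -25, 0], [0, 0, 0], 0]
  ]
}}

```text
clock: 1.85
position: [0.67, -0.0473, 0.3156]
ee_rot: [-0.105, -3.139, 0.004]
force: [0.4, 0.8, -0.2]
width: 0.005
gripper_force: 0.0
```

>>> {"fn": "jog_arm", "kwargs": {
  "rows": [
    [[4, -5.8, 0], [0, 0, 0], 0],
    [[4, -5.8, 0], [0, 0, 0], 0],
    [[4, -5.8, -4], [0, 0, 0], 0],
    [[4, -5.8, -8], [0, 0, 0], 0],
    [[4, -5.8, -12], [0, 0, 0], 0],
    [[4, -5.8, -15.5], [0, 0, 0], 0],
    [[4, -5.8, -15.5], [0, 0, 0], 0]
  ]
}}

```text
clock: 2.72
position: [0.7075, -0.0981, 0.1587]
ee_rot: [-0.092, -3.134, -0.002]
force: [0.3, 0.1, -0.2]
width: 0.006
gripper_force: 0.0
```

```bash
python3 - <<'E'
from h import *
o=arm.observe(); print(o["position"],o["force"])
d=arm.get_image("scene"); cv2.imwrite("pics/s1.png",cv2.resize(d["img"][130:310,120:380,::-1],None,fx=3,fy=3))
E
```

```text
[ 0.70748392 -0.09811616  0.1586683 ] [ 0.26177799  0.13070533 -0.24483967]
```

View pics/s1.png

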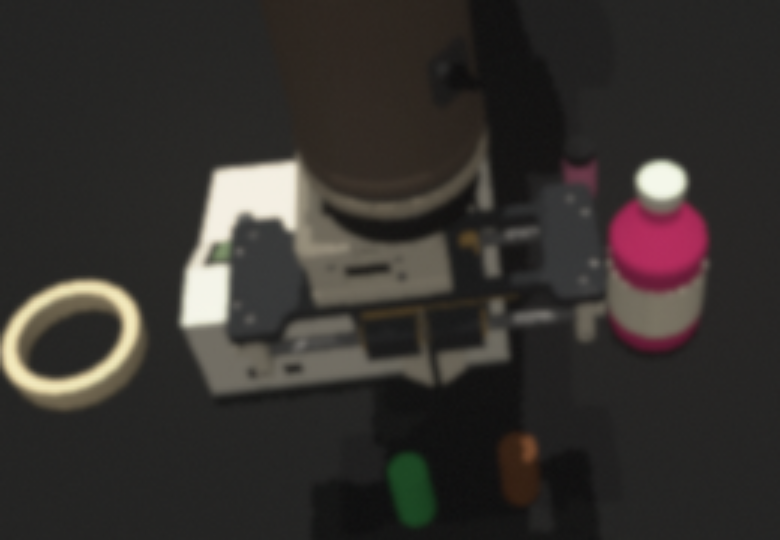

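The gripper is over the photometer with its fingertips just behind the cover, at crop (435,380). It is clear of the bottle (655,250) and of the green and brown vials. I start the push gently.

>>> {"fn": "jog_arm", "kwargs": {
  "rows": [
    [[-1, -0.5, 0], [0, 0, 0], 0],
    [[-2, -0.5, 0], [0, 0, 0], 0],
    [[-3, -0.5, 0], [0, 0, 0], 0],
    [[-4, -0.5, 0], [0, 0, 0], 0],
    [[-4.7, -0.5, 0], [0, 0, 0], 0],
    [[-5.4, -0.5, 0.2], [0, 0, 0], 0],
    [[-6, -0.5, 0.4], [0, 0, 0], 0],
    [[-6.3, -0.5, 0.5], [0, 0, 0], 0]
  ]
}}

```text
clock: 3.78
position: [0.6464, -0.1051, 0.1669]
ee_rot: [0.095, 3.14, 0.0]
force: [0.9, 0.4, -0.1]
width: 0.007
gripper_force: 0.5
```

>>> {"fn": "jog_arm", "kwargs": {
  "rows": [
    [[-0.7, 0, 0], [0, 0, 0], 0],
    [[-1.4, 0, 0.1], [0, 0, 0], 0],
    [[-2.1, 0, 0.1], [0, 0, 0], 0],
    [[-2.8, 0, 0.1], [0, 0, 0], 0],
    [[-3.5, 0, 0], [0, 0, 0], 0],
    [[-4.2, 0, -0.1], [0, 0, 0], 0],
    [[-4.9, 0, -0.3], [0, 0, 0], 0],
    [[-5.5, 0, -0.5], [0, 0, 0], 0]
  ]
}}

```text
clock: 4.78
position: [0.5911, -0.1053, 0.1615]
ee_rot: [-0.095, -3.14, 0.0]
force: [1.4, 0.2, 0.1]
width: 0.005
gripper_force: 0.3
```

```bash
python3 - <<'E'
from h import *
o=arm.observe(); print(o["position"],o["force"])
d=arm.get_image("scene"); W=pts(d); cv2.imwrite("pics/s2.png",cv2.resize(d["img"][130:310,120:380,::-1],None,fx=3,fy=3))
E
```

```text
[ 0.59111362 -0.10530871  0.161458  ] [1.44557742 0.20562789 0.08392639]
```

View pics/s2.png

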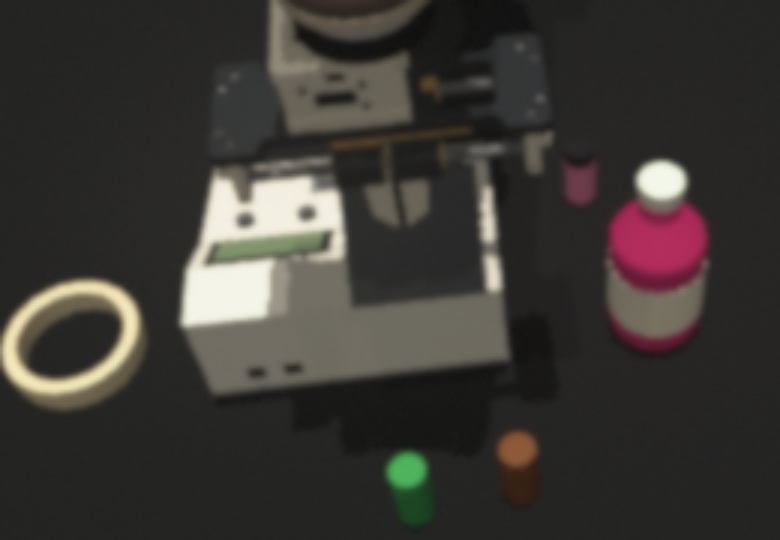

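The cover is following the fingertips, which rest on its outer face at crop (400,215), and the photometer has not shifted. I continue the arc.

>>> {"fn": "jog_arm", "kwargs": {
  "rows": [
    [[-0.6, 0, -0.3], [0, 0, 0], 0],
    [[-1.1, 0, -0.7], [0, 0, 0], 0],
    [[-1.6, 0, -1.1], [0, 0, 0], 0],
    [[-2.1, 0, -1.6], [0, 0, 0], 0],
    [[-2.5, 0, -2.1], [0, 0, 0], 0],
    [[-2.8, 0, -2.5], [0, 0, 0], 0],
    [[-3.1, 0, -3.0], [0, 0, 0], 0],
    [[-3.3, 0, -3.4], [0, 0, 0], 0]
  ]
}}

```text
clock: 5.82
position: [0.5585, -0.1053, 0.1273]
ee_rot: [-0.095, -3.14, -0.0]
force: [0.2, 1.0, 0.1]
width: 0.005
gripper_force: 0.2
```

>>> {"fn": "jog_arm", "kwargs": {
  "rows": [
    [[-0.1, 0, -0.2], [0, 0, 0], 0],
    [[-0.2, 0, -0.4], [0, 0, 0], 0],
    [[-0.2, 0, -0.5], [0, 0, 0], 0],
    [[-0.2, 0, -0.5], [0, 0, 0], 0]
  ]
}}

```text
clock: 6.32
position: [0.5565, -0.1053, 0.1228]
ee_rot: [-0.095, -3.14, -0.0]
force: [-1.8, 0.6, 3.7]
width: 0.006
gripper_force: 1.6
```

>>> {"fn": "jog_arm", "kwargs": {
  "rows": [
    [[0, 0, -0.1], [0, 0, 0], 0],
    [[0, 0, -0.2], [0, 0, 0], 0],
    [[0, 0, -0.2], [0, 0, 0], 0],
    [[0, 0, -0.2], [0, 0, 0], 0]
  ]
}}

```text
clock: 6.82
position: [0.5566, -0.1053, 0.1224]
ee_rot: [0.095, 3.14, 0.001]
force: [-8.5, 1.1, 22.2]
width: 0.003
gripper_force: 11.0
```

>>> {"fn": "jog_arm", "kwargs": {
  "rows": [
    [[0, 0, 1], [0, 0, 0], 0],
    [[0, 0, 4], [0, 0, 0], 0],
    [[-3, -1, 8], [0, 0, 0], 0],
    [[-7, -3, 8], [0, 0, 0], 0],
    [[-10.2, -4, 8], [0, 0, 0], 0],
    [[-10.2, -4, 8], [0, 0, 0], 0],
    [[-10.2, -4, 8], [0, 0, 0], 0]
  ]
}}

```text
clock: 7.7
position: [0.4556, -0.145, 0.201]
ee_rot: [0.094, 3.139, 0.0]
force: [0.5, 0.2, 0.0]
width: 0.006
gripper_force: 0.0
```

```bash
python3 - <<'E'
from h import *
o=arm.observe(); print(o["position"],o["force"],o["ee_rot"])
d=arm.get_image("scene"); W=pts(d); cv2.imwrite("pics/s3.png",cv2.resize(d["img"][130:310,120:380,::-1],None,fx=3,fy=3))
q=W[(W[...,2]>.108)&(W[...,2]<.14)&(W[...,0]>.50)&(W[...,0]<.65)&(W[...,1]<-.03)&(W[...,1]>-.18)]
print(len(q),q.min(0),q.max(0))
for x in np.arange(.51,.63,.015):
    w=q[abs(q[:,0]-x)<.0075]; print(x.round(3),len(w),np.median(w,0).round(4) if len(w) else"")
w=q[(q[:,0]>.545)&(q[:,0]<.6)];print("slope",np.polyfit(w[:,0],w[:,2],1))
d=arm.get_image("wrist"); cv2.imwrite("pics/w3.png",d["img"][:,:,::-1]); print(d["mount"],d["fx"],d["cx"],d["cy"])
E
```

```text
[ 0.45556704 -0.14498441  0.20096957] [0.46285356 0.16523561 0.00865852] [9.43688476e-02 3.13899818e+00 1.44337011e-04]
1619 [ 0.52587453 -0.14395412  0.10803056] [ 0.61624738 -0.05227254  0.12721   ]
0.51 0 
0.525 57 [ 0.5303 -0.1104  0.1226]
0.54 241 [ 0.5404 -0.0959  0.1226]
0.555 240 [ 0.5551 -0.0966  0.1227]
0.57 260 [ 0.5702 -0.0983  0.1228]
0.585 260 [ 0.5852 -0.0991  0.1227]
0.6 280 [ 0.6    -0.1006  0.1228]
0.615 281 [ 0.6113 -0.0965  0.1184]
slope [0.00295638 0.12106199]
[[-5.14594124e-04 -9.61146593e-01 -2.76037973e-01  7.40188323e-02]
 [ 9.99999529e-01 -7.21642803e-04  6.48500048e-04  1.11638902e-03]
 [-8.22504428e-04 -2.76037509e-01  9.61146512e-01 -1.57731151e-01]
 [ 0.00000000e+00  0.00000000e+00  0.00000000e+00  1.00000000e+00]] 309.70691628693146 315.2907038215559 200.34809390515662
```

View pics/s3.png

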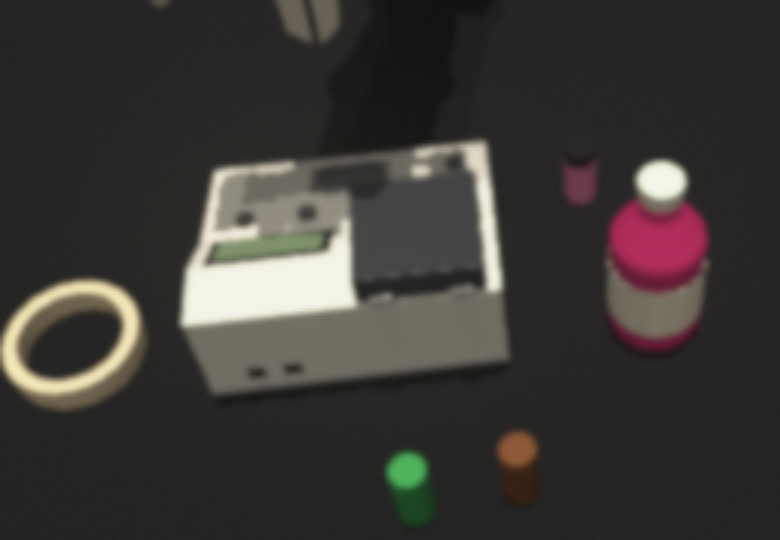

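View pics/w3.png

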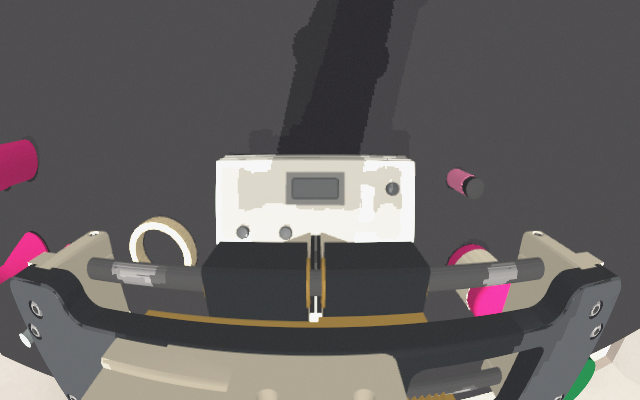

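The cover lies flat: its top is at z = 0.1227 with slope 0.003 rad, against 0.1225 expected, and the photometer is in place. The wrist view shows the oblong READ key at (315,188) and the round keys at (392,188), (285,233) and (243,232). I check the key position by casting the wrist ray.

```bash
python3 - <<'E'
from h import *
from scipy.spatial.transform import Rotation as R
I=cv2.imread("pics/w3.png"); g=I.max(2); m=np.zeros_like(g); m[175:202,290:341]=(g[175:202,290:341]<135)
n,l,s,c=cv2.connectedComponentsWithStats(m); k=1+s[1:,4].argmax(); print(s[k],c[k])
o=arm.observe(); d=arm.get_image("wrist"); M=np.array(d["mount"])
for u,v in [c[k],(392,188)]:
    x,y=u-d["cx"],v-d["cy"]; r=np.hypot(x,y); a=r/d["fx"]
    ray=np.array([np.sin(a)*x/r,np.sin(a)*y/r,np.cos(a)])
    T=R.from_rotvec(o["ee_rot"]).as_matrix(); w=T@M[:3,:3]@ray; p=T@M[:3,3]+o["position"]
    print((p+w*(.0585-p[2])/w[2]).round(4))
E
```

```text
[ 291  177   49   23 1113] [314.87151842 188.00359389]
[ 0.4552 -0.1439  0.0585]
[ 0.4596 -0.0655  0.0585]
```

>>> {"fn": "jog_arm", "kwargs": {
  "rows": [
    [[0, 0, -3], [0, -8, 0], 0],
    [[0, 0, -7], [0, -15, 0], 0],
    [[-0.4, 0, -11], [0, -15, 0], 0],
    [[-0.4, 0, -12.5], [0, -15, 0], 0],
    [[-0.4, 0, -12.5], [0, -15, 0], 0],
    [[-0.4, 0, -12.5], [0, -15, 0], 0]
  ]
}}

```text
clock: 8.6
position: [0.4515, -0.1453, 0.0762]
ee_rot: [0.086, 2.878, 0.011]
force: [0.7, -1.0, 1.0]
width: 0.006
gripper_force: 0.0
```

The wrist ray puts the key at (0.455, -0.144), which agrees with the top view. I press along its axis.

>>> {"fn": "jog_arm", "kwargs": {
  "rows": [
    [[0.1, 0.1, -0.7], [0, 0, 0], 0],
    [[0.3, 0.1, -1.3], [0, 0, 0], 0],
    [[0.4, 0.1, -1.7], [0, 0, 0], 0],
    [[0.4, 0.1, -1.8], [0, 0, 0], 0],
    [[0.4, 0.1, -1.8], [0, 0, 0], 0]
  ]
}}

```text
clock: 9.22
position: [0.4549, -0.1442, 0.0578]
ee_rot: [0.087, 2.878, 0.012]
force: [0.2, 1.5, 2.0]
width: 0.003
gripper_force: 0.8
```

>>> {"fn": "jog_arm", "kwargs": {
  "rows": [
    [[0.05, 0, -0.2], [0, 0, 0], 0],
    [[0.1, 0, -0.3], [0, 0, 0], 0],
    [[0.1, 0, -0.35], [0, 0, 0], 0],
    [[0.1, 0, -0.35], [0, 0, 0], 0]
  ]
}}

```text
clock: 9.72
position: [0.4558, -0.1443, 0.0545]
ee_rot: [0.087, 2.878, 0.012]
force: [-2.7, 1.1, 9.3]
width: 0.003
gripper_force: 4.7
```

>>> {"fn": "jog_arm", "kwargs": {
  "rows": [
    [[0, 0, 0], [0, 0, 0], 0],
    [[0, 0, 0], [0, 0, 0], 0],
    [[-0.3, 0, 1], [0, 0, 0], 0],
    [[-1, 0, 4], [0, 0, 0], 0],
    [[-2.5, 0, 9], [0, 0, 0], 0],
    [[-4, 0, 14], [0, 0, 0], 0],
    [[-4, 0, 14], [0, 0, 0], 0],
    [[-4, 0, 14], [0, 0, 0], 0]
  ]
}}

```text
clock: 10.72
position: [0.4153, -0.144, 0.1941]
ee_rot: [0.087, 2.878, 0.012]
force: [0.3, 0.5, -0.7]
width: 0.005
gripper_force: 0.0
```

```bash
python3 - <<'E'
from h import *
o=arm.observe(); print(o["position"],o["force"])
W=pts(arm.get_image("scene"))
q=W[(W[...,2]>.108)&(W[...,2]<.14)&(W[...,0]>.545)&(W[...,0]<.6)&(W[...,1]<-.03)&(W[...,1]>-.18)]
print("cover",np.polyfit(q[:,0],q[:,2],1),np.median(q,0))
print(arm.sign_off())
E
```

```text
[ 0.41527781 -0.14397228  0.19408405] [ 0.29742824  0.52373691 -0.66356888]
cover [0.00191201 0.12164873] [ 0.57339751 -0.09814757  0.12271424]
the job is handed in; nothing more can be done
None
```

I pushed the cover fully shut, pressed the READ key with about 9 N (it needs about 4 N to go fully down) and let it go, then handed the job in with the arm clear at about 11 s; the sign-off gave no verdict.

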